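# Seat check of a shield box cover: gauge down, quarter-turn in line, hold it home

## Robot

A 6-joint arm with a two-finger parallel gripper is mounted at the origin on a cart in front of the work surface, level with it; the furniture and walls round the work are solid. World frame = base frame: x ahead of the robot, y to its left, z up, the work surface at z = 0. Lengths are in m, angles in rad, forces in N, time in s.
With the tool pointing down it reaches from about 0.25 to 0.725 m from the base axis. Payload 4 kg.
Tool frame: the origin (TCP) lies at the very end of the fingers, on their centre line; the grasp point (between the pads) lies 19 mm behind it; z points along the fingers, x is the direction in which the jaws open and shut, and the axes are right-handed (so a half turn about z gives the same grasp; the last joint's range is limited). The gripper opens to 85 mm and grips with 20 to 120 N. Pads are 22 mm wide; open, the fingers measure 114 mm over their backs; the gripper's body (76 mm by 85 mm) begins 54 mm behind the grasp point. The pads swing forward as they close: fully open they stand 13 mm farther back than shut.
Start: joints at [1.335, 0.241, 0.005, 1.335, 0, 1.571], TCP at [0.117, 0.486, 0.231] pointing down, gripper open.
Joint ranges: [-2.72, 2.72], [-1.05, 1.87], [-1.09, 1.28], [-1.99, 2.15], [-1.42, 1.44], [-3.14, 3.14]. Speed limits (rad/s): [2.79, 2.79, 3.14, 3.14, 3.14, 3.14].

## Interface

Orientations are given as a unit quaternion [x, y, z, w].
In Python, from rig import manip, sensors, get_image gives the robot as it stands. Calls block until the motion is done:
- manip.reach(position, orientation): joint-space move of the TCP to a pose.
- manip.move_straight(position, ori=None, vel=0.15): straight line of the TCP; ori=None keeps the orientation; vel is the mean speed in m/s.
- manip.set_joints(angles): joint-space move.
- manip.move_gripper(opening, grip_force=None): finger opening in m; grip_force is the grip in N (None keeps the last); returns when the fingers have stopped.
- manip.hold(seconds).
- manip.ik(position, orientation): joint angles nearest the present ones, or None.
- sensors.sense(): the state.
- get_image(name): name is "side" or "top"; returns a dict with "color" (400x640x3 uint8, blue, green, red), "mtx" (3x3 intrinsics, pixels), "extrinsics" (4x4, takes a point from world to camera coordinates). Camera axes: x right, y up, looking along -z (the intrinsics and any distortion apply to the point x, -y, -z); pixel columns grow to the right and rows downward; lengths in m; the calibration is good to about 2 mm. A picture is of the moment at which its call begins. There is no depth.
A pose or a line that the arm cannot do raises manip.PlanningError and nothing moves.
- manip.job_done(): hands the job in, once; it reports no verdict.
The state is a dict: "time": time; "joint_positions": joint angles; "qvel": joint speeds; "joint_torque": joint torques, N m; "tool_pos": TCP position; "tool_rot": TCP orientation; "force": force on the tool from outside, world axes, zero at the start; "ft_torque": the same for the moment, N m; "opening": finger opening in m.
Only numpy, scipy, OpenCV 4.12 (cv2) and the standard library are available. Lean on these libraries where they do the work, as an engineer would, in place of code of your own. Each camera call takes 0.05 s, during which the arm holds its last target.

## Task

Do the seating check on the small shield box: first push the gauge carriage down its post onto the stop collar, so that the sprung probe foot rests on the blue-grey cover. Then turn the quarter-turn fastener until the slot in its wing lines up with the two white marks on the cover, and press the cover fully home, flush on the box's frame, against its sprung contact pins. Finish while still holding the cover pressed home so that the gauge can be read; leave the carriage down, the fastener in line, and the other things on the bench where they are.

Things in the scene. Friction and masses are not known exactly. Their poses are not given: they have to be found in the camera images.
- fixture: Fixed dark base plate, 222 x 132 x 10 mm, with an aluminium shield box frame 120 x 116 mm and, behind it, a gauge post. Origin: on the bench under the box's centre; x points from box to post, y left, z up. The frame's rim is 42 mm above the bench; on it four sprung brass pins at x +-54, y +-30 mm carry the cover and two 6 mm dowels at x 0, y +-48 mm, 63.5 mm above the bench, guide it.
- frame_rim (a point): Centre of the box frame at the height of its rim, 42 mm above the bench; the cover's underside lies at this height when it is home
- post_top (a point): Top centre of the 12 mm gauge post, at x 134, y 0 of the fixture, 127 mm above the bench. Its stop collar's top is 64 mm above the bench
- carriage (a joint): Gauge carriage on the post, in m: 0 fully up, grows downwards, 0.030 on the stop collar (its end). Starts at 0 to 0.010. Friction of 6 N keeps it where it is left; 5 to 10 N pushes it down. Its arm, 14 mm wide, holds the probe over the cover; with the carriage down the arm's top is 81 mm, the probe's top 99 mm above the bench; post, carriage and knob stay 93 mm or more behind the fastener axis
- knob_top (a point): Top centre of the black knurled knob on the carriage, 21 mm across, 16 mm high, at x 104, y 0 of the fixture; 135 mm above the bench with the carriage up, 105 mm with it down. Push down here or pinch the knob
- probe (a joint): Sprung gauge probe, in m: 0 with the foot hanging free, grows as the foot is pushed up (end 0.013). With the carriage on its collar it reads 0.010 while the cover rests on its pins and 0.003 when the cover is home. Spring 0.6 to 1.7 N
- probe_foot (a point): Tip of the probe's 7 mm steel foot, at x 44, y 0 of the fixture; 10 to 20 mm above the cover at the start
- cover: Loose blue-grey panel 116x114x6 mm, 0.25 kg, on dowels (1 mm play) and sprung pins. Origin: centre of its underside, on the fastener axis; axes as the fixture's. Underside 49 mm above the bench at rest, 42 mm home. White marks on top along y beside the fastener. 9 to 12 N on the fastener, more beside it, press it home; it springs up if let go, stops 1.5 mm down if the fastener is out of line
- fastener (a joint): Quarter-turn fastener in the cover's centre, in rad: 0 with wing, slot and cross pin along the cover's y axis, in line with the white marks; grows counter-clockwise from above. Starts at 0.8 to 1.4, turns from -0.6 to 1.75, friction 0.04 N m, stays where left. Within 0.15 of 0 its cross pin passes the receptacle slot, else it strikes the receptacle
- wing_top (a point): Top centre of the fastener's steel wing, a bar 30 x 9.5 mm and 14 mm high with a black slot along it, on a round head 32 mm across and 4 mm high on the cover. This point is 18 mm above the cover's top face, 24 mm above its underside. Its frame's y axis lies along the wing
- spare_board: Bystander: beige board with a black round stick module, 42 x 68 x 10 mm, loose; origin under its centre
- white_puck: Bystander: white round puck, 54 mm across, 14 mm high, loose; origin under its centre
- dongle: Bystander: blue stick with a metal plug, 18 x 48 x 12 mm, loose; origin under its centre

How it is judged:
On the way, in this order (a step that is already met when the one before it is completed fails the run):
1. the gauge carriage is down on its collar (within 3 mm) and the probe foot rests sprung on the resting cover (value of joint carriage above 0.027 m and value of joint probe above 0.0055 m and contact force between probe and cover above 0.2 N), for 0.2 s.
2. the fastener's slot lines up with the white marks (within 0.15 rad) (value of joint fastener between -0.15 and 0.15 rad), for 0.2 s.
At the end, for the whole second after the job is handed in: the gripper holds the cover pressed home: underside within 1.5 mm of the frame's rim, within 2 degrees of level, over its dowels, pressed with more than 4 N; fastener within 0.2 rad of the marks; carriage within 3 mm of its collar and the probe foot still resting on the cover (z of cover in the frame of frame_rim below 0.0015 m and angle between cover's own z axis and vertical below 0.035 rad and horizontal distance between cover and frame_rim below 0.004 m and contact force between the fingers and cover above 4 N and value of joint fastener between -0.2 and 0.2 rad and value of joint carriage above 0.027 m and value of joint probe between 0.0005 and 0.0055 m and contact force between probe and cover above 0.2 N); the arm keeps its last pose, push and grip.
It fails at once if a bystander (spare board, white puck, blue dongle) is moved by more than 20 mm (distance of any of spare_board, white_puck, dongle from where it was at the start of the episode above 0.02 m).
It also fails if it takes over 51 s, if anything falls off the work surface, if the arm or the gripper's body presses on something with over 40 N, if the wrist force passes 120 N, or if a joint passes its speed limit or range.

## Working session

There is one attempt and no reset: what is moved stays moved. The work goes in short steps, each a Python script; the robot and the scene stay as the last script left them, time stands still between calls to the robot, and variables do not carry over. Pictures are saved under pics/ and viewed, and the job is handed in when it is done.

```bash
mkdir -p pics; ls; python3 - <<'E'
from rig import manip, sensors, get_image
import cv2,numpy as np
s=sensors.sense();print(s)
for n in("side","top"):
    d=get_image(n);cv2.imwrite(f"pics/{n}0.png",d["color"]);print(n,d["mtx"],d["extrinsics"],d.keys())
E
```

```text
pics
{'time': 0.0, 'joint_positions': array([1.33504014e+00, 2.41417056e-01, 3.72846869e-03, 1.33520118e+00,
       1.68057931e-05, 1.57079855e+00]), 'qvel': array([-0.00023756, -0.00025191, -0.00071707, -0.0005867 ,  0.0005208 ,
       -0.00042842]), 'joint_torque': array([-1.43983361e-03, -3.72314715e+01,  2.52409852e+01,  1.70796853e-02,
       -2.07790245e-04, -4.95560244e-06]), 'tool_pos': array([0.11663684, 0.48555675, 0.23041254]), 'tool_rot': array([ 7.85359521e-01,  6.19039035e-01, -8.27253643e-04,  6.41364541e-04]), 'force': array([-0.61646801, -0.44907932,  0.56268455]), 'ft_torque': array([-0.03424679,  0.00450532, -0.02872271]), 'opening': 0.08536134565711341}
side [[388.7172329    0.         315.79696613]
 [  0.         388.7172329  202.20332341]
 [  0.           0.           1.        ]] [[ 0.94135191 -0.33733833 -0.00770896 -0.54773184]
 [ 0.18883454  0.50773922  0.84056077 -0.1267994 ]
 [-0.27963922 -0.79271921  0.54166241 -1.31553765]
 [ 0.          0.          0.          1.        ]] dict_keys(['color', 'mtx', 'extrinsics'])
top [[381.59733048   0.         312.26093153]
 [  0.         381.59733048 201.32464929]
 [  0.           0.           1.        ]] [[ 0.00185188 -0.99989636  0.01427739 -0.13652037]
 [ 0.99865636  0.00258861  0.05175685 -0.53445073]
 [-0.05178845  0.01416236  0.99855765 -1.12134262]
 [ 0.          0.          0.          1.        ]] dict_keys(['color', 'mtx', 'extrinsics'])
```

View pics/side0.png

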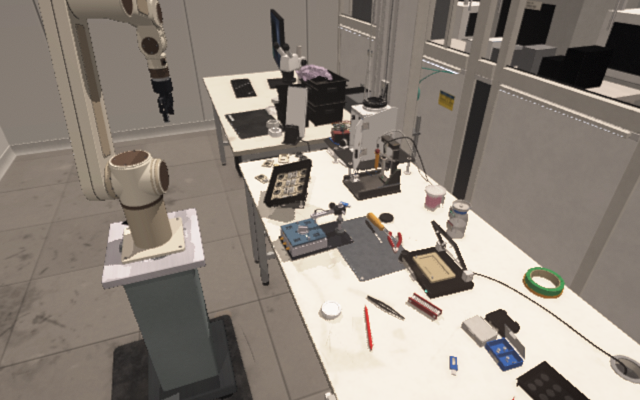

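View pics/top0.png

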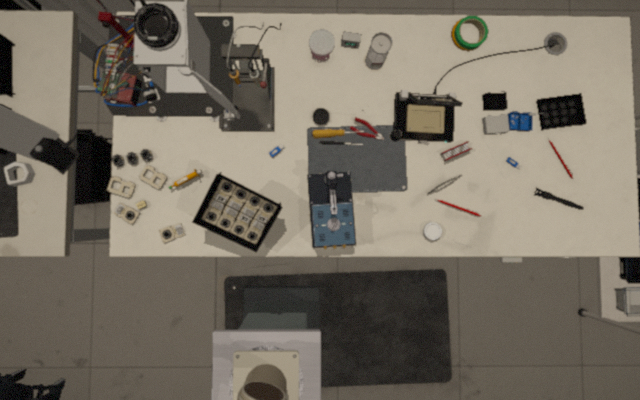

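The fixture shows at about (333,210) in the top view and (305,235) in the side view. In the top view the post points up, which is +x. I'll zoom in.

```bash
cat > h.py <<'E'
import numpy as np,cv2
def cast(d,px,z):
    K=d["mtx"];E=d["extrinsics"];R=E[:3,:3];t=E[:3,3]
    r=np.linalg.inv(K)@np.array([px[0],px[1],1.]);r=np.array([r[0],-r[1],-r[2]])
    o=-R.T@t;w=R.T@r
    return o+w*(z-o[2])/w[2]
def proj(d,p):
    c=d["extrinsics"][:3,:3]@np.asarray(p)+d["extrinsics"][:3,3]
    u=d["mtx"]@np.array([c[0],-c[1],-c[2]]);return u[:2]/u[2]
E
python3 - <<'E'
import cv2
t=cv2.imread("pics/top0.png");s=cv2.imread("pics/side0.png")
cv2.imwrite("pics/topz.png",cv2.resize(t[165:255,290:375],None,fx=6.6,fy=6.6,interpolation=cv2.INTER_CUBIC))
cv2.imwrite("pics/sidez.png",cv2.resize(s[190:270,265:365],None,fx=7,fy=7,interpolation=cv2.INTER_CUBIC))
E
```

```text
(no output)
```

View pics/topz.png

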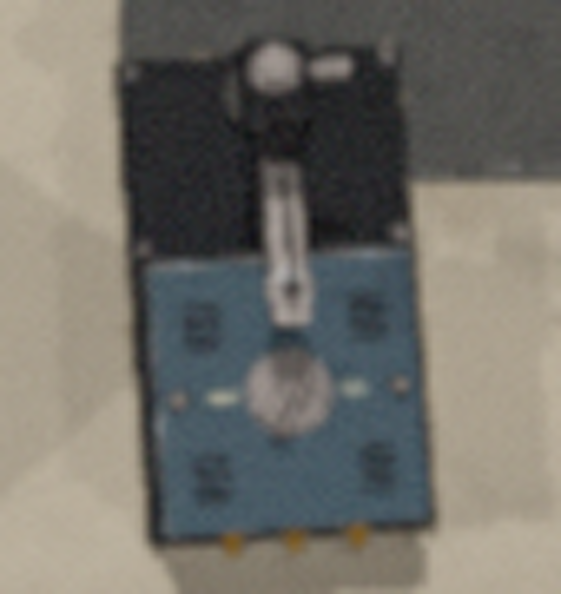

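View pics/sidez.png

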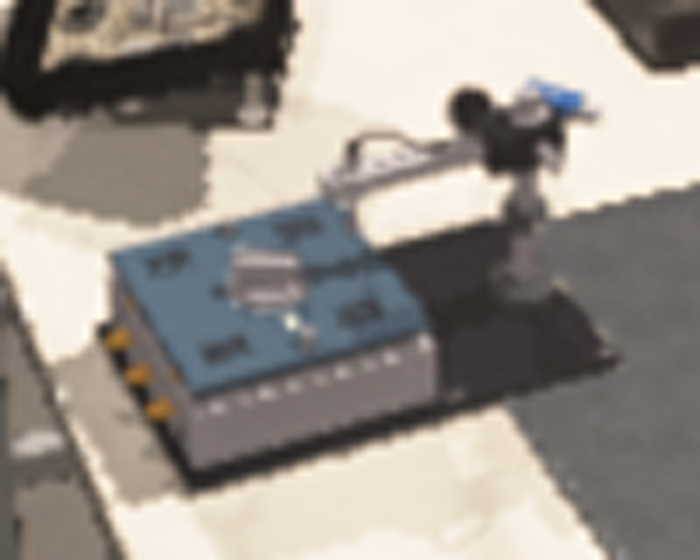

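```bash
cat > meas.py <<'E'
from rig import get_image
from h import *
d=get_image("top");im=d["color"];e=get_image("side")
hsv=cv2.cvtColor(im,cv2.COLOR_BGR2HSV)
m=cv2.inRange(hsv,(95,60,50),(115,255,255));m[:,:300]=0;m[:,370:]=0;m[:180]=0;m[255:]=0
c=max(cv2.findContours(m,cv2.RETR_EXTERNAL,cv2.CHAIN_APPROX_NONE)[0],key=cv2.contourArea)
h=cv2.convexHull(c)[:,0].astype(float)
P=np.array([cast(d,p,.055)[:2] for p in h]).astype(np.float32)
r=cv2.minAreaRect(P);print("cover rect",r, cv2.boxPoints(r).round(4).tolist())
tz=lambda u,v:(290+(u+.5)/6.6-.5,165+(v+.5)/6.6-.5)
sz=lambda u,v:(265+(u+.5)/7-.5,190+(v+.5)/7-.5)
for n,p,z in(("dowL",tz(178,401),.0635),("dowR",tz(401,384),.0635),("post",tz(275,66),.127),("head",tz(289,392),.059),("bpTL",tz(122,67),.01),("bpTR",tz(403,57),.01),("bpBL",tz(154,545),.01),("bpBR",tz(432,527),.01)):
    print(n,cast(d,p,z).round(4))
E
python3 meas.py
```

```text
cover rect ((0.4670593738555908, -0.19576366245746613), (0.11391113698482513, 0.11120714992284775), 3.7279558181762695) [[0.4065999984741211, -0.14399999380111694], [0.4138000011444092, -0.2549999952316284], [0.5274999737739563, -0.2475000023841858], [0.5202999711036682, -0.13660000264644623]]
dowL [ 0.464  -0.1469  0.0635]
dowR [ 0.4714 -0.2431  0.0635]
post [ 0.6012 -0.1848  0.127 ]
head [ 0.4679 -0.1951  0.059 ]
bpTL [ 0.6149 -0.1226  0.01  ]
bpTR [ 0.6199 -0.2506  0.01  ]
bpBL [ 0.3986 -0.1376  0.01  ]
bpBR [ 0.4068 -0.263   0.01  ]
```

```bash
cat >> h.py <<'E'
C=np.array([.4675,-.1955]);YAW=.070
def fx(x,y,z):
    c,s=np.cos(YAW),np.sin(YAW);return np.array([C[0]+c*x-s*y,C[1]+s*x+c*y,z])
E
python3 - <<'E'
from rig import get_image
from h import *
for n,(x0,y0,x1,y1),k in(("side",(265,190,365,270),7),("top",(290,165,375,255),6.6)):
    d=get_image(n);im=cv2.resize(d["color"][y0:y1,x0:x1],None,fx=k,fy=k,interpolation=cv2.INTER_CUBIC)
    for p in[(0,0,.073),(0,48,.0635),(0,-48,.0635),(134,0,.127),(104,0,.135),(58,57,.055),(-58,57,.055),(58,-57,.055),(-58,-57,.055)]:
        u=(proj(d,fx(p[0]/1e3,p[1]/1e3,p[2]))-[x0,y0]+.5)*k-.5
        cv2.circle(im,tuple(int(v) for v in u.round()),3,(0,0,255),-1)
    cv2.imwrite(f"pics/{n}1.png",im)
E
```

```text
(no output)
```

View pics/side1.png

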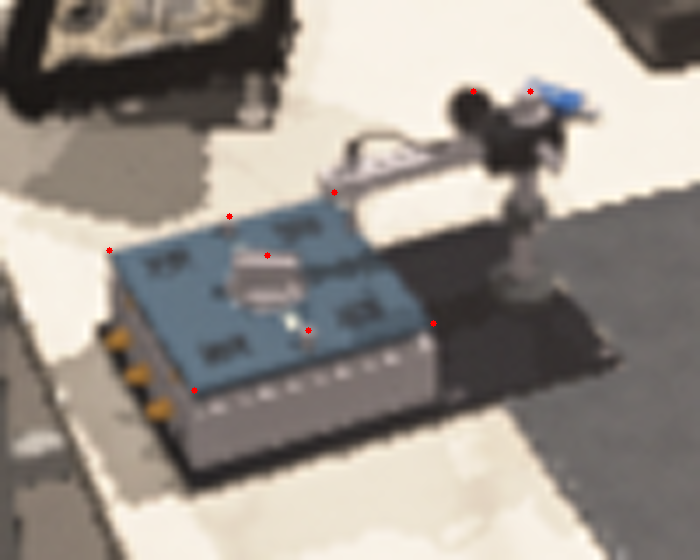

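View pics/top1.png

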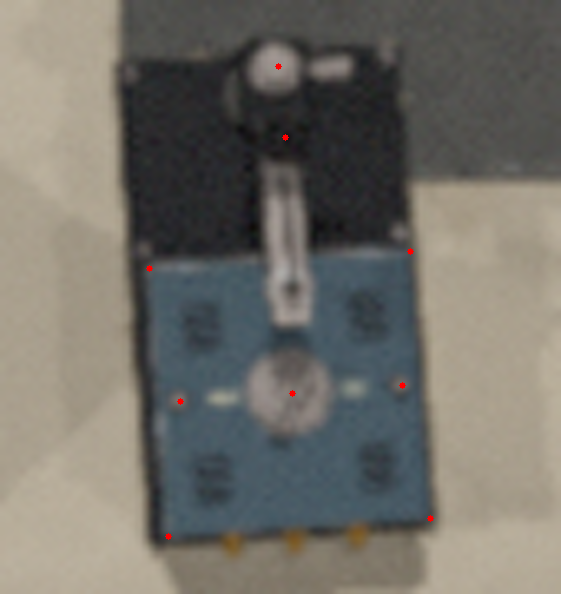

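The projected points agree with both views to about 1 px, though the side view sits roughly 2 mm high. Next I'll measure the wing direction.

```bash
python3 - <<'E'
from rig import get_image
from h import *
out=[]
for n,c in(("top",(334,224)),("side",(303,229))):
    a=[get_image(n)["color"].astype(float) for _ in range(6)]
    im=np.mean(a,0)[c[1]-10:c[1]+11,c[0]-10:c[0]+11]
    im=np.clip((im-im.min())/(im.max()-im.min())*255,0,255).astype(np.uint8)
    out.append(cv2.resize(im,(399,399),interpolation=cv2.INTER_CUBIC))
cv2.imwrite("pics/wing.png",np.hstack(out))
E
```

```text
(no output)
```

View pics/wing.png

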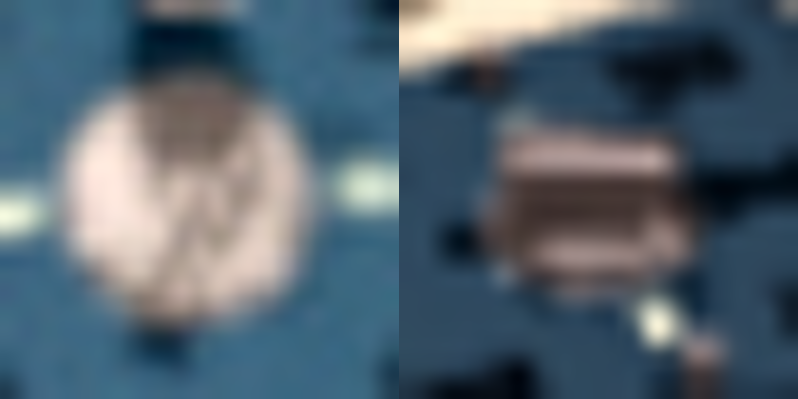

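```bash
python3 - <<'E'
from rig import get_image
from h import *
d=get_image("side");t=get_image("top")
f=lambda u,v,o:(o[0]+(u+.5)/19-.5,o[1]+(v+.5)/19-.5)
a,b=[cast(d,f(u-399,v,(293,219)),.073) for u,v in((503,153),(676,157))]
w=a-b;print(a,b,(a+b)/2,np.linalg.norm(w),"theta",np.arctan2(-w[0],w[1])-YAW, (np.arctan2(-w[0],w[1])-YAW)%np.pi)
a,b=[cast(t,f(u,v,(324,214)),.073) for u,v in((160,285),(240,170))]
w=a-b;print(np.linalg.norm(w),(np.arctan2(-w[0],w[1])-YAW)%np.pi)
E
```

```text
[ 0.45232859 -0.19360272  0.073     ] [ 0.47941233 -0.20484143  0.073     ] [ 0.46587046 -0.19922208  0.073     ] 0.02932298061242548 theta 1.1074589821157887 1.1074589821157887
0.02078184672444726 0.8914669877971786
```

```bash
cat >> h.py <<'E'
from scipy.spatial.transform import Rotation as Ro
def ori(phi):
    x=np.array([np.cos(phi),np.sin(phi),0]);z=np.array([0,0,-1.]);return Ro.from_matrix(np.c_[x,np.cross(z,x),z]).as_quat()
E
python3 - <<'E'
from rig import manip,sensors
from h import *
for p,f in(((.104,0,.2),np.pi/2),((.104,0,.1),np.pi/2),((0,0,.058),1.05),((0,0,.06),0),((0,0,.05),np.pi/2)):
    print(manip.ik(fx(*p),ori(YAW+f)).round(2))
print(sensors.sense()["time"])
manip.move_gripper(0,20)
manip.reach(fx(.104,0,.17),ori(YAW+np.pi/2))
s=sensors.sense();print(s["time"],s["tool_pos"],s["force"],s["opening"])
E
```

```text
[-0.32  0.46  0.24  1.35  0.   -0.39]
[-0.32  0.52  0.07  1.12  0.   -0.39]
[-0.4   0.4  -0.26  0.91  0.    0.05]
[-0.4   0.4  -0.25  0.92  0.    1.1 ]
[-0.4   0.41 -0.27  0.9   0.   -0.47]
1.0
4.6333 [ 0.57155261 -0.18731193  0.17013693] [-0.04740699 -0.03531555  0.03058257] -2.056602269772542e-05
```

```bash
python3 - <<'E'
from rig import manip,sensors,get_image
from h import *
t,s=get_image("top"),get_image("side")
a=cv2.resize(t["color"][160:250,290:370],(480,540),interpolation=cv2.INTER_CUBIC)
b=cv2.resize(s["color"][170:260,300:353],(318,540),interpolation=cv2.INTER_CUBIC)
cv2.imwrite("pics/knob.png",np.hstack([a,b]))
E
```

```text
(no output)
```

View pics/knob.png

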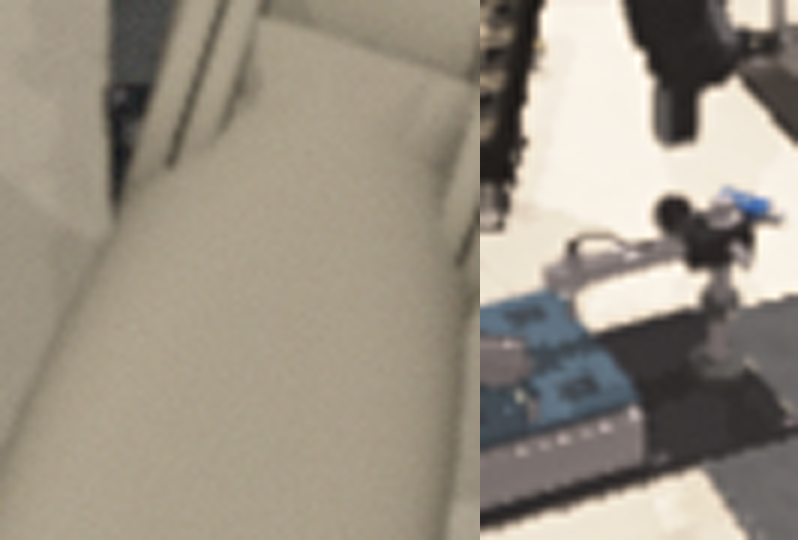

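The side view shows the closed fingertips (675,140) directly above the knob (675,210), so I'll descend while watching the force.

```bash
python3 - <<'E'
from rig import manip,sensors
from h import *
manip.move_straight(fx(.104,0,.138),vel=.08)
z=.138;n=0
while z>.096:
    z-=.003 if z>.108 else .001
    manip.move_straight(fx(.104,0,z),vel=.05)
    s=sensors.sense();f=s["force"];n+=1
    print(round(z,4),s["tool_pos"][2].round(4),f.round(1),round(s["time"],2))
    if f[2]>22: break
E
```

```text
0.135 0.1353 [-0.6 -0.2 -0.4] 5.53
0.132 0.1322 [ 0.8 -0.2  0.7] 5.78
0.129 0.1292 [ 0.6 -0.2  2.1] 6.03
0.126 0.126 [ 0.4 -0.2  1.6] 6.28
0.123 0.1228 [ 1.3 -0.1  1.1] 6.53
0.12 0.1197 [1.7 0.3 2.3] 6.78
0.117 0.1166 [ 1.2 -0.4  1.5] 7.03
0.114 0.1136 [ 0.4 -0.4  1.7] 7.28
0.111 0.1107 [ 1.2 -0.6  1.5] 7.53
0.108 0.1078 [0.1 0.2 2.9] 7.78
0.107 0.1071 [0.1 0.3 3.6] 8.03
0.106 0.1061 [-0.3  0.1  6. ] 8.28
0.105 0.1051 [-1.  -0.2  4.6] 8.53
0.104 0.105 [-2.7  1.2  9.2] 8.78
0.103 0.105 [-4.8  1.7 14. ] 9.03
0.102 0.1049 [-6.   1.6 18.7] 9.28
0.101 0.1049 [-8.4  2.7 22.4] 9.53
```

It stopped hard at z = 0.105, as it should on the collar. Now I'll retreat, open to 40 mm and move over the wing.

```bash
python3 - <<'E'
from rig import manip,sensors,get_image
from h import *
manip.move_straight(fx(.104,0,.15),vel=.15)
manip.reach(fx(-.03,0,.24),ori(YAW+1.05))
manip.move_gripper(.036,20)
q=sensors.sense();print(q["time"],q["opening"],q["tool_pos"],q["force"])
t,s=get_image("top"),get_image("side")
a=cv2.resize(t["color"][160:250,290:370],(400,450),interpolation=cv2.INTER_CUBIC)
b=cv2.resize(s["color"][190:270,265:335],(394,450),interpolation=cv2.INTER_CUBIC)
cv2.imwrite("pics/dn.png",np.hstack([a,b]))
E
```

```text
11.1333 0.03614268499040116 [ 0.43784862 -0.19744925  0.23938579] [ 0.47544216  0.23733801 -0.29092698]
```

View pics/dn.png

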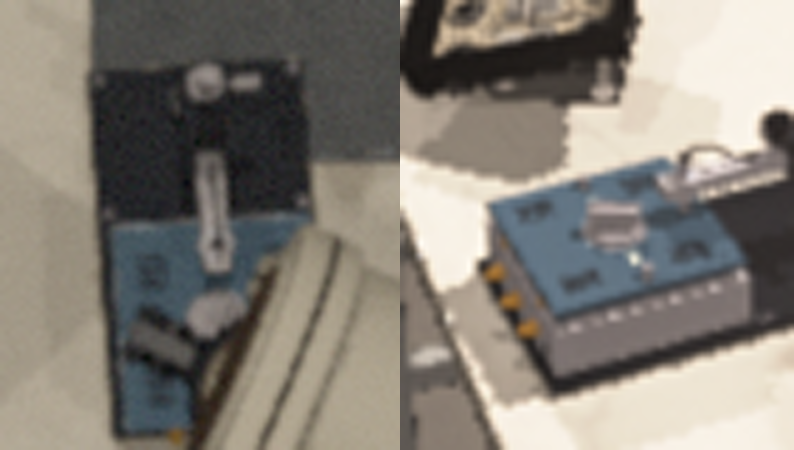

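The carriage is down, with the arm just above the cover and the foot on it. The wing is clear at about (612,220). Next I'll descend and grip the wing.

```bash
python3 - <<'E'
from rig import manip,sensors,get_image
from h import *
X=fx(-.0005,-.001,0);p=lambda z:X+[0,0,z]
manip.reach(p(.12),ori(YAW+1.05))
manip.move_straight(p(.078),vel=.1)
f=sensors.sense()["force"];print(f)
manip.move_straight(p(.0625),vel=.05)
s=sensors.sense();print(s["time"],s["tool_pos"],s["force"])
manip.move_gripper(0,20)
s=sensors.sense();print(s["time"],s["opening"],s["force"],s["ft_torque"])
E
```

```text
[-0.22642943  0.48263332  0.29773273]
12.8167 [ 0.46666803 -0.19637611  0.06203329] [1.25282849 0.58230657 1.27899294]
13.1667 0.008401120004833028 [1.10629029 1.91059791 0.70701155] [ 0.23671862 -0.10068365 -0.02350781]
```

```bash
python3 - <<'E'
from rig import manip,sensors,get_image
from h import *
X=fx(-.0005,-.001,0);p=lambda z:X+[0,0,z]
for a in(.7,.35,0.):
    manip.move_straight(p(.0625),ori(YAW+a),vel=.1)
    s=sensors.sense();print(round(s["time"],2),s["opening"],s["force"].round(1),s["ft_torque"].round(2),s["tool_pos"].round(4),Ro.from_quat(s["tool_rot"]).as_matrix()[:2,0])
E
```

```text
13.67 0.009006699802713026 [-0.3  1.4  0.8] [ 0.2  -0.06 -0.03] [ 0.4673 -0.1965  0.0627] [0.71658026 0.69750455]
14.17 0.008442935737386522 [-0.3  1.4  1.6] [ 0.14 -0.01 -0.08] [ 0.4671 -0.1966  0.0627] [0.91205772 0.41006184]
14.67 0.008728603202620951 [0.3 0.6 3.1] [0.1  0.08 0.  ] [ 0.467  -0.1966  0.0626] [0.99735997 0.07261588]
```

Turned. I'll open slightly, lift off and check the alignment.

```bash
python3 - <<'E'
from rig import manip,sensors,get_image
from h import *
X=fx(-.0005,-.001,0);p=lambda z:X+[0,0,z]
manip.hold(.2)
manip.move_gripper(.022)
manip.move_straight(p(.12),vel=.15)
manip.reach(fx(-.10,.0,.22),ori(YAW+np.pi/2))
manip.move_gripper(.048)
q=sensors.sense();print(q["time"],q["opening"])
f=lambda n:np.mean([get_image(n)["color"].astype(float) for _ in range(4)],0).astype(np.uint8)
a=cv2.resize(f("top")[195:250,305:360],(399,399),interpolation=cv2.INTER_CUBIC)
b=cv2.resize(f("side")[205:245,283:323],(399,399),interpolation=cv2.INTER_CUBIC)
cv2.imwrite("pics/al.png",np.hstack([a,b]))
E
```

```text
17.5333 0.04750754905638101
```

View pics/al.png

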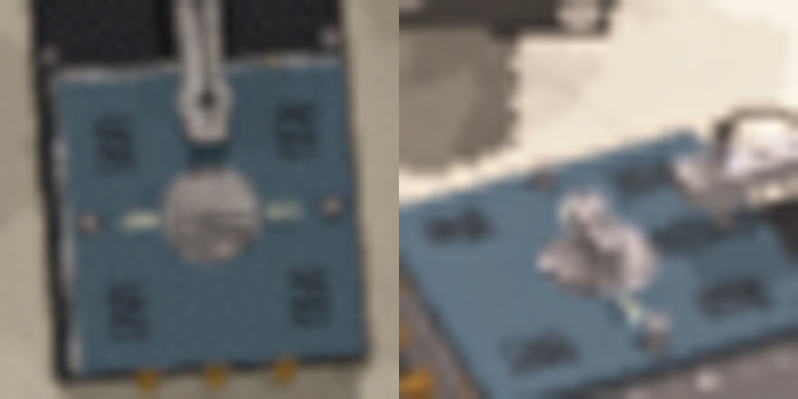

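The wing and slot now lie along the marks in both views. Next I'll press on the cover itself, with the fingers on either side of the fastener along y.

```bash
cat > press.py <<'E'
from rig import manip,sensors,get_image
from h import *
import sys
z0,zend,step,fmax=map(float,sys.argv[1:])
X=fx(-.0005,-.001,0);p=lambda z:X+[0,0,z]
if z0>.08:
    manip.reach(p(.14),ori(YAW+np.pi/2)); manip.move_straight(p(z0),vel=.1)
z=z0;hit=0
while z>zend:
    z-=step
    manip.move_straight(p(z),vel=.04)
    s=sensors.sense();f=s["force"]
    print(round(z,4),s["tool_pos"][2].round(4),f.round(1),s["ft_torque"].round(2),round(s["time"],2),round(s["opening"],4))
    if f[2]>fmax: break
E
python3 press.py .081 .051 .002 6
```

```text
0.079 0.0795 [ 0.4 -0.2 -0. ] [-0.05  0.02  0.03] 19.5 0.0482
0.077 0.0769 [-0.8 -0.6  0.3] [ 0.01  0.03 -0.04] 19.75 0.0483
0.075 0.0748 [-0.4  0.1  0.9] [ 0.01 -0.03 -0.05] 20.0 0.0478
0.073 0.0728 [ 0.1  0.1 -0.4] [ 0.    0.01 -0.04] 20.25 0.048
0.071 0.0708 [0.3 0.6 0.6] [-0.    0.04 -0.04] 20.5 0.0481
0.069 0.0688 [0.  0.4 0.4] [ 0.01 -0.02 -0.01] 20.75 0.0482
0.067 0.0668 [-0.4 -0.8  0.7] [-0.05  0.05 -0.02] 21.0 0.0479
0.065 0.0648 [-0.2  0.1 -0.3] [0.01 0.03 0.  ] 21.25 0.0483
0.063 0.0628 [ 0.4 -0.   0.6] [-0.01 -0.02 -0.  ] 21.5 0.0479
0.061 0.0608 [ 0.3 -0.2 -0.6] [0.02 0.05 0.02] 21.75 0.0481
0.059 0.0588 [ 0.2 -1.   0.5] [ 0.02 -0.03 -0.01] 22.0 0.0479
0.057 0.0568 [-0.4  1.   0.7] [-0.01 -0.02 -0.04] 22.25 0.0478
0.055 0.0548 [-0.7  0.2  0.1] [-0.01 -0.   -0.04] 22.5 0.0478
0.053 0.0528 [ 0.7  0.3 -0.1] [-0.   -0.07  0.02] 22.75 0.0478
0.051 0.0513 [-0.6  0.7  2.7] [ 0.06  0.06 -0.01] 23.0 0.048
```

```bash
python3 press.py .051 .038 .001 24
```

```text
0.05 0.0503 [-0.1  0.8  4.9] [ 0.07  0.16 -0.02] 23.25 0.048
0.049 0.0493 [-0.1  1.1  5.1] [0.11 0.14 0.04] 23.5 0.0478
0.048 0.0484 [-0.9  1.1  6.6] [0.13 0.19 0.04] 23.75 0.0483
0.047 0.0475 [-1.   0.3  7.1] [0.17 0.26 0.02] 24.0 0.0483
0.046 0.0466 [-0.9  0.5  7.9] [ 0.14  0.31 -0.  ] 24.25 0.0478
0.045 0.0458 [-2.1  1.2  8.2] [ 0.15  0.37 -0.01] 24.5 0.0478
0.044 0.0453 [-3.   1.5 12. ] [0.36 0.67 0.02] 24.75 0.0481
0.043 0.0453 [-5.9  1.5 20. ] [0.59 1.14 0.05] 25.0 0.048
0.042 0.0453 [-7.4  3.5 24.8] [0.82 1.65 0.01] 25.25 0.0481
```

The cover came to a hard stop after about 6.5–7 mm of travel. An out-of-line fastener would have blocked it at 1.5 mm. I'll check visually.

```bash
python3 - <<'E'
from rig import manip,sensors,get_image
from h import *
f=lambda n:np.mean([get_image(n)["color"].astype(float) for _ in range(4)],0).astype(np.uint8)
im=f("side")
cv2.imwrite("pics/pr.png",cv2.resize(im[190:270,265:365],None,fx=7,fy=7,interpolation=cv2.INTER_CUBIC))
s=sensors.sense();print(s["time"],s["tool_pos"],s["force"],s["ft_torque"])
cv2.imwrite("pics/top_end.png",f("top"))
a=cv2.imread("pics/top0.png");d=cv2.absdiff(a,cv2.imread("pics/top_end.png"))
print([(b,d[y-6:y+7,x-6:x+7].mean().round(1)) for b,(x,y) in dict(puck=(433,232),dong=(512,162),d2=(276,152)).items()])
E
```

```text
25.45 [ 0.46735864 -0.19666447  0.04525968] [-7.47472624  3.33483196 26.66566853] [ 0.76562156  1.6941338  -0.0341272 ]
[('puck', np.float64(19.0)), ('dong', np.float64(6.0)), ('d2', np.float64(6.1))]
```

View pics/pr.png

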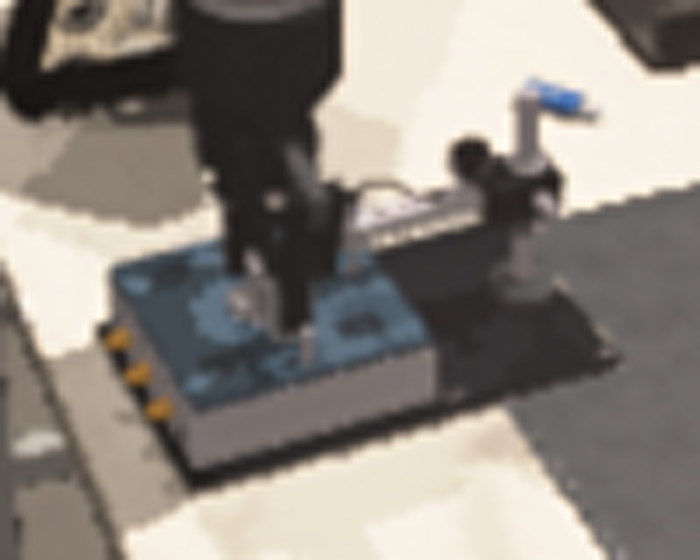

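View pics/top_end.png

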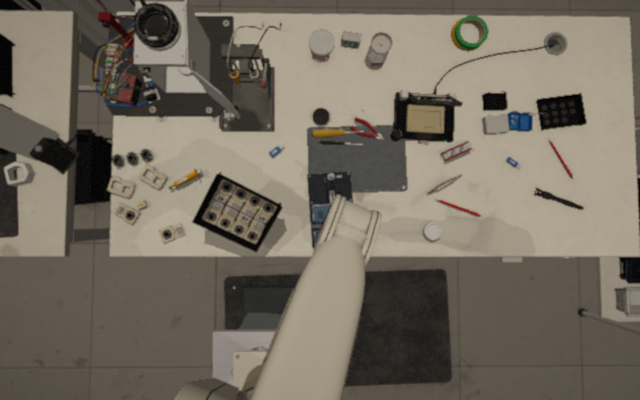

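The white dotted gap under the cover is gone, so the cover sits flush. The carriage is down, and the puck (433,232) and dongles are where they were; the puck is only in the arm's shadow. I'm handing it in.

```bash
python3 - <<'E'
from rig import manip,sensors
manip.hold(.3);s=sensors.sense();print(s["time"],s["force"],s["tool_pos"])
manip.job_done()
E
```

```text
25.95 [-7.29577877  2.38829962 26.02524176] [ 0.46737355 -0.19666974  0.04526342]
the job is handed in; nothing more can be done
```

I did the three steps in order and handed the job in at 26 s, with the gripper still pressing the cover home. No verdict is reported, so these are my own last checks.

- **Carriage:** I pushed the knob down with closed fingers until it stopped hard at 105 mm above the bench, its height on the collar. A picture afterwards showed the arm down over the cover.
- **Fastener:** I gripped the wing and turned it about 1.05 rad. Pictures from both cameras showed it in line with the white marks.
- **Cover:** I pressed on the cover itself, with the fingers either side of the fastener. It stopped hard after about 6.5–7 mm. The last reading was a steady 26 N of press, with 7 N of sideways drag. In the side view the gap under the cover was gone.
- **Bystanders:** the puck and dongle looked unmoved in the top view. I did not check the spare board separately, but the arm stayed clear of everything except the fixture.

**Disagreements:**
- The two cameras placed the fixture 2–4 mm apart.
- They also gave wing angles of 0.89 and 1.11 rad. I used 1.05, and closing the gripper on the wing should have squared it up.

I could not read the probe or the final fastener angle directly.

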